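# Free the filter cassette of a newly delivered dry-air unit

## Robot

A 7-joint arm with a two-finger parallel gripper is mounted at the origin on the work surface. World frame = base frame: x ahead of the robot, y to its left, z up, the work surface at z = 0. Lengths are in m, angles in rad, forces in N, time in s.
With the tool pointing down it reaches from about 0.35 to 0.9 m from the base axis. Payload 8.1 kg.
Tool frame: the origin (TCP) lies on the front face of the gripper's body, between the roots of the fingers; the fingertips stand 66 mm ahead of it and the grasp point (between the pads) lies 47 mm ahead of it (arm.finger_overhang is the distance from the TCP to the fingertips, in m); z points along the fingers, y is the line along which they close (so a half turn about z gives the same grasp; the last joint's range is limited). The gripper opens to 92 mm and grips with 3 to 60 N. Pads are 19 mm wide; open, the fingers measure 130 mm over their backs; the gripper's body (75 mm by 190 mm) begins 47 mm behind the grasp point.
Start: joints at [-1.208, 0.434, 0.025, 1.573, -0.012, 1.134, -0.075], TCP at [0.281, 0.558, 0.292] pointing down, gripper open.
Joint ranges: [-2.62, 2.62], [-0.44, 2.09], [-1.27, 1.32], [0.08, 2.57], [-1.32, 4.46], [0.12, 2], [-2.74, 2.74]. Speed limits (rad/s): [2.22, 2.22, 3.01, 3.01, 3.14, 3.14, 3.14].

## Interface

Orientations are given as a rotation vector (axis times angle).
In Python, from cell import readout, cams, workorder, spotter, arm gives the robot as it stands.
- The arm moves only by the tool step_hand, called after "Emit:" as a command line: name --argument value ..., lists and objects as JSON in quotes. Schema: {"type":"object","properties":{"rows":{"type":"array","items":{"type":"object","properties":{"sx":{"type":"number"},"sy":{"type":"number"},"sz":{"type":"number"},"turn":{"type":"number"},"finger_gap":{"type":"number"}},"additionalProperties":false,"required":["finger_gap"]},"minItems":1,"maxItems":10},"force":{"type":"number"},"only":{"type":"string"},"quiet":{"type":"boolean"},"lines":{"type":"string"}},"required":["rows"],"additionalProperties":false}. rows is a list of rows, 1 to 10 of them, each an object with the fields sx, sy, sz (the shift in shares of the most that a row can go, 1 being 50 mm), turn (a turn about the tool's z in normalised numbers (1 is 2 rad)), finger_gap (the opening from 0.0 (shut) to 1.0 (fully open)); a field left out counts as zero (the opening has to be given); each row shifts and turns the commanded pose from where the row before left it, along the tool's axes as they then stand; what a row does not reach is not made up. A row lasts 1/10 s, in which the tool goes at most 0.05 m and 0.15 rad, less where a joint would pass 70% of its speed; a pose out of reach is approached as far as the arm can. The fingers move at their own pace and stop on an object; force is the grip in N (left out, the last holds). Time passes only in rows, so rows that do not move let the fingers close. The tool returns the time, the measured TCP pose, the force, the opening and the grip force at its end. only (a regular expression) keeps the lines of the reply that match it, lines (a string "A,B") keeps lines A to B, and quiet returns only ok. Input that does not fit is refused with a message, and nothing moves.
- readout.observe(): the state, without advancing time (a new reading comes with each control period).
- cams.get_image(name): name is "scene" or "top"; returns a dict with "image" (420x560x3 uint8, blue, green, red), "fx", "fy", "cx", "cy" (pixels), "distortion" ([k1, k2, p1, p2, k3] as OpenCV has them; the pictures are not rectified), "cam_to_world" (4x4, takes a point from camera to world coordinates). Camera axes: x right, y down, z forward; pixel columns grow to the right and rows downward; lengths in m; the calibration is good to about 2 mm. A picture is of the moment at which its call begins. There is no depth.
- workorder.sign_off(): hands the job in; it is judged then, once.
Trained networks look in a picture, given as the dict that the camera call returned (one of the last four; its "shot" number tells which), for a name from the list of things; names that differ only in an ending like _2 or _b are one class to them, and where a whole thing is asked for, a point or a joint stands for the part that bears it (a point fixed in the world has none). Each returns a list of dicts, best first, with "score" (0 to 1); they miss things now and then, are a little off and sometimes report something else, mostly with a low value. They report only what shows in the picture. A call takes as long as a camera call. They do not tell look-alikes from the thing itself.
- spotter.boxes_of(picture, name): "centre" ([x, y, z] in m, in the coordinates of the camera as it stood for that picture, good to about 4 mm: the middle of the surface that is visible of it).
The state is a dict: "clock": time; "joints": joint angles; "dq": joint speeds; "joint_efforts": joint torques, N m; "position": TCP position; "ee_rot": TCP orientation; "force": force on the tool from outside, world axes, zero at the start; "ft_torque": the same for the moment, N m; "width": opening from 0.0 (shut) to 1.0 (fully open); "gripper_force": force on a finger pad.
Only numpy, scipy, OpenCV 4.12 (cv2) and the standard library are available. Lean on these libraries where they do the work, as an engineer would, in place of code of your own. Each camera call takes 0.05 s, during which the arm holds its last target. There are 200 camera calls.

## Task

The newly delivered dry-air unit still has its transit bar hung on two pegs over the filter cassette: lift the bar up off the pegs and set it down flat in the steel tray, grip upwards, without dropping it. Then pinch the cassette's two side catches together, draw the cassette straight up out of the unit, and finish with the program still holding it in the fingers by the pinched catches, upright and still, with its bottom at least 5 cm above the top of the unit. Leave the bottle, the beaker and the tip box where they stand.

Things in the scene. Friction and masses are not known exactly. Their poses are not given: they have to be found in the camera images.
- unit: dry-air unit: fixed white case 170 (its x) x 150 (y) x 75 mm high on the bench, blue stripe and display on its -x face. Origin: centre of the underside, z up. Upright aluminium pegs stand on its top at x = +60 and -60, y = 0: each a post 16 in diameter, 42 high, then a pin 9 in diameter, 16 high (pin tops 133 above the bench)
- unit_well (a point): centre of the well's mouth in the case top, 75 mm above the bench, axes as the unit; mouth 64 along x, 48 along y. The cassette sits in it with 2 mm play each way, the barbs of its catches under the well's lip
- transit_bar: loose aluminium bar 150 (x) x 30 (y) x 8 mm thick, 0.12 kg, hung by an eye (hole 14 in diameter, at x = +60 and -60) on each peg's pin, along the unit's x, 42 above the case, 4 above the catches; clears the pins after rising 16. Mid-bar an upright grip block, 40 (x) x 12 (y) x 34, from 8 to 42 above the underside, to be pinched across y. Origin: centre of the underside, z up
- bar_grip (a point): point in the bar's grip block, 30 mm above the bar's underside, 12 below the block's top; axes as the bar
- cassette: loose grey filter cassette 60 (x) x 44 (y) mm, 0.23 kg with its catches, seated in the well, axes along the unit's, underside then 10 above the bench. Its ends rise 3, its 18 thick middle web 15 above the case top; only the two black catches, at +y and -y, stand higher (103 above the underside). Origin: centre of the underside, z up. It comes straight up, only while both catches are pinched
- cassette_grip (a point): point midway between the catches' thumb tabs, 92 mm above the cassette's underside, 27 above the case top when seated; axes as the cassette. Close the fingers along y here. The tabs are 26 wide (x), reach from 8 to 38 above the case top, and measure 50 over their outer faces when out, 36 when fully pinched. Springs: 3 to 6.5 N each; a 20 to 40 N grip pinches both and carries it
- catch_left (a joint): inward travel of the +y catch, 0 = sprung out (latched), 0.007 m = fully pinched; its barb clears the lip from 4 to 6 mm on
- catch_right (a joint): inward travel of the -y catch, 0 = sprung out (latched), 0.007 m = fully pinched; its barb clears the lip from 4 to 6 mm on
- tray: fixed open steel tray 220 (x) x 140 (y) x 25 high, walls 4 thick, floor 4 to 5 thick. Origin: centre of the underside, z up
- tray_in (a point): centre of the tray's inner floor, where the bar is to be set down; bar along the tray's x axis fits with 31 to spare at each end and 51 at each side
- bottle: amber bottle 60 in diameter, 140 tall, to be left alone. Origin: centre of the underside
- beaker: glass beaker 70 in diameter, 90 tall, to be left alone. Origin: centre of the underside
- tip_box: grey pipette tip box with a white lid, 122 x 82 x 56 high, to be left alone. Origin: centre of the underside
Things that resemble listed ones, but are neither listed nor needed, are in the scene too. Several things have the shape of the transit_bar; the one meant has the colours described above.

How it is judged:
By the outcome, as a careful person would: the job done as asked, in the order asked, and still so for the second after the job is handed in, while the arm keeps its last pose, push and grip.
It also fails if it takes over 61 s, if anything falls off the work surface, if the arm or the gripper's body presses on something with over 40 N, if the wrist force passes 120 N, or if a joint passes its speed limit or range.

## Working session

There is one attempt and no reset: what is moved stays moved. The work goes in short steps, Python scripts to look and compute and a tool call to move; the robot and the scene stay as the last step left them, time stands still between calls to the robot, and variables do not carry over. Pictures are saved under pics/ and viewed, at most 10 in all, crops included, and the job is handed in when it is done.

```bash
mkdir -p pics; ls; python3 - <<'E'
from cell import readout,cams,spotter
import cv2,numpy as np
s=readout.observe();print(s['clock'],s['position'],s['ee_rot'],s['width'])
for n in ['scene','top']:
    p=cams.get_image(n);cv2.imwrite(f'pics/{n}0.png',p['image']);T=np.array(p['cam_to_world'])
    print(n,p['fx'],p['cx'],p['cy'],p['distortion'],T.round(3).tolist())
    for o in ['unit','transit_bar','cassette','tray','bottle','beaker','tip_box']:
        for d in spotter.boxes_of(p,o)[:4]:
            c=np.array(d['centre']);uv=cv2.projectPoints(c[None],np.zeros(3),np.zeros(3),np.array([[p['fx'],0,p['cx']],[0,p['fy'],p['cy']],[0,0,1]]),np.array(p['distortion']))[0].ravel()
            print(o,round(d['score'],2),(T[:3,:3]@c+T[:3,3]).round(3),uv.round())
E
```

```text
pics
0.0 [0.28055758 0.55803168 0.29145101] [-7.25081535e-01 -3.05653432e+00  2.45690767e-03] 0.9979369637509192
scene 530.9667938519895 283.0773054759634 218.18919597207628 [0.01705377 0.         0.         0.         0.        ] [[-0.728, 0.57, -0.382, 1.078], [0.686, 0.617, -0.385, 0.548], [0.016, -0.542, -0.84, 1.305], [0.0, 0.0, 0.0, 1.0]]
unit 0.92 [ 0.56  -0.138  0.077] [243. 199.]
transit_bar 0.94 [ 0.311 -0.185  0.009] [294. 158.]
transit_bar 0.82 [ 0.534 -0.167  0.126] [242. 178.]
transit_bar 0.81 [ 0.806 -0.181  0.008] [167. 253.]
transit_bar 0.69 [0.759 0.057 0.092] [234. 287.]
cassette 0.65 [ 0.544 -0.152  0.088] [244. 191.]
tray 0.88 [ 0.522  0.189 -0.001] [334. 280.]
beaker 0.62 [0.516 0.4   0.057] [399. 325.]
tip_box 0.83 [ 0.573 -0.402  0.053] [183. 154.]
tip_box 0.38 [ 0.523  0.187 -0.002] [333. 280.]
top 387.509809352707 281.5609366180262 212.51731804841796 [-0.06877978  0.          0.          0.          0.        ] [[0.001, -0.999, 0.042, 0.492], [-1.0, -0.001, 0.013, -0.004], [-0.013, -0.042, -0.999, 1.136], [0.0, 0.0, 0.0, 1.0]]
unit 0.69 [ 0.532 -0.167  0.073] [346. 214.]
transit_bar 0.94 [ 0.531 -0.168  0.124] [349. 214.]
transit_bar 0.61 [ 0.8   -0.178  0.006] [345. 124.]
transit_bar 0.58 [ 0.308 -0.197  0.008] [353. 292.]
cassette 0.6 [ 0.527 -0.158  0.096] [344. 215.]
tray 0.66 [0.521 0.188 0.008] [221. 219.]
beaker 0.78 [0.531 0.414 0.053] [139. 215.]
beaker 0.71 [ 0.529 -0.154  0.09 ] [342. 215.]
tip_box 0.87 [ 0.563 -0.412  0.058] [432. 203.]
tip_box 0.27 [ 0.53  -0.167  0.125] [349. 214.]
```

```bash
python3 - <<'E'
import cv2
a=cv2.imread('pics/top0.png')
cv2.imwrite('pics/topc.png',cv2.resize(a[140:300,270:430],None,fx=3.7,fy=3.7,interpolation=cv2.INTER_CUBIC))
E
```

```text
(no output)
```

View pics/scene0.png

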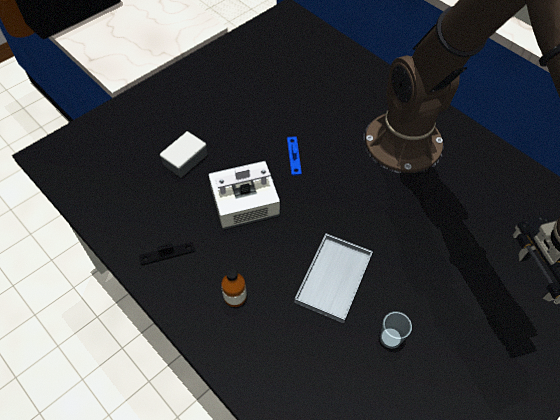

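View pics/top0.png

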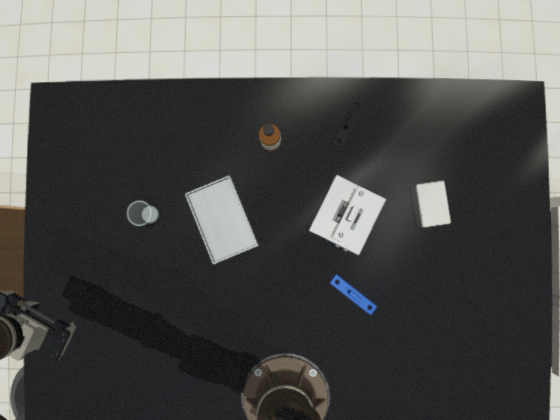

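View pics/topc.png

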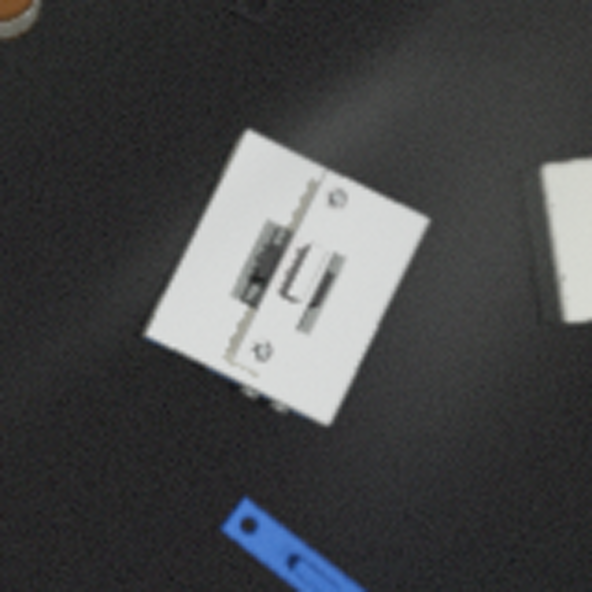

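Scene: the plain aluminium bar sits on the unit (top view about (350,214)), and the blue and black bars are decoys. The tray is at (221,219). In the crop the pins are at (337,198) and (262,350), and the unit's -x face points down-left. Next I'll measure the unit and tray accurately.

```bash
cat > h.py <<'E'
import cv2,numpy as np
from scipy.spatial.transform import Rotation as R
def K(p): return np.array([[p['fx'],0,p['cx']],[0,p['fy'],p['cy']],[0,0,1]])
def world(p,uv,z):
    n=cv2.undistortPoints(np.float64(uv).reshape(-1,1,2),K(p),np.array(p['distortion'])).reshape(-1,2)
    T=np.array(p['cam_to_world']);d=np.c_[n,np.ones(len(n))]@T[:3,:3].T
    return T[:3,3]+d*((z-T[2,3])/d[:,2])[:,None]
def proj(p,X):
    T=np.linalg.inv(p['cam_to_world'])
    return cv2.projectPoints(np.float64(X).reshape(-1,1,3),cv2.Rodrigues(T[:3,:3])[0],T[:3,3],K(p),np.array(p['distortion']))[0].reshape(-1,2)
def togo(s,P,yaw):
    """tool-axis shift and turn (tool y along yaw+90deg) to TCP P, pointing down"""
    r=R.from_rotvec(s['ee_rot']).as_matrix()
    d=r.T@(np.array(P)-s['position']); y=r.T@np.array([-np.sin(yaw),np.cos(yaw),0])
    a=np.arctan2(-y[0],y[1]); return d.round(4),(a+np.pi/2)%np.pi-np.pi/2,r[:,2].round(3)
E
python3 - <<'E'
from h import *
from cell import readout,cams
p=cams.get_image('top')
c=lambda L:(np.array(L)+.5)/3.7-.5+[270,140]
w=world(p,c([(337,198),(262,350)]),.133);print('pins',w.round(4),w.mean(0).round(4),np.linalg.norm(w[0]-w[1]))
d=w[0]-w[1];print('yaw',np.arctan2(d[1],d[0]))
w=world(p,c([(248,129),(430,219),(331,425),(147,336)]),.075);print('case',w.round(4).tolist(),w.mean(0))
d=(w[0]+w[1]-w[2]-w[3]);print('yaw',np.arctan2(d[1],d[0]),[np.linalg.norm(w[i]-w[i-1]).round(4) for i in range(4)])
w=world(p,[(186.5,191),(231,176.5),(258,243.5),(213.5,264)],.025);print('tray',w.mean(0),[np.linalg.norm(w[i]-w[i-1]).round(4) for i in range(4)])
d=(w[0]+w[1]-w[2]-w[3]);print('yaw',np.arctan2(d[1],d[0]))
def draw(p,n,u,uy,t,ty,box,f):
    im=p['image'].copy();M=lambda a:np.array([[np.cos(a),-np.sin(a),0],[np.sin(a),np.cos(a),0],[0,0,1]])
    x0,y0,x1,y1=box;im=cv2.resize(im[y0:y1,x0:x1],None,fx=f,fy=f,interpolation=cv2.INTER_CUBIC)
    def poly(X,col): cv2.polylines(im,[np.int32((((proj(p,X)-[x0,y0])+.5)*f-.5)*8)],True,col,1,cv2.LINE_AA,3)
    B=lambda a,b,z:np.array([[a,b,z],[a,-b,z],[-a,-b,z],[-a,b,z]])
    poly(B(.085,.075,.075)@M(uy).T+u,(0,0,255));poly(B(.075,.015,.125)@M(uy).T+u,(0,200,0));poly(B(.02,.006,.159)@M(uy).T+u,(255,0,0))
    poly(B(.11,.07,.025)@M(ty).T+t,(0,0,255))
    for s in (.06,-.06):
        q=np.linspace(0,6.28,20);poly(np.c_[s+.0045*np.cos(q),.0045*np.sin(q),0*q+.133]@M(uy).T+u,(255,0,255))
    cv2.imwrite(n,im)
import pickle
s=cams.get_image('scene');pickle.dump((p,s),open('p.pkl','wb'))
# fitted by mask: case top and tray
for nm,im,roi,z,th in [('case',p['image'],(300,165,395,265),.075,120),('tray',p['image'],(175,165,270,275),.025,90)]:
    x0,y0,x1,y1=roi;m=np.uint8(im[y0:y1,x0:x1].min(2)>th);m=cv2.morphologyEx(m,cv2.MORPH_CLOSE,np.ones((5,5)))
    k=max(cv2.findContours(m,0,1)[0],key=cv2.contourArea).reshape(-1,2)+[x0,y0]
    w=world(p,k,z);r=cv2.minAreaRect(np.float32(w[:,:2]*1000));print(nm,r)
E
```

```text
pins [[ 0.5842 -0.1967  0.133 ]
 [ 0.4777 -0.1434  0.133 ]] [ 0.531  -0.1701  0.133 ] 0.11909917685127211
yaw -0.4638752330774481
case [[0.641, -0.142, 0.075], [0.574, -0.2771, 0.075], [0.4216, -0.2023, 0.075], [0.4872, -0.0665, 0.075]] [ 0.53095625 -0.17198169  0.075     ]
yaw -0.4561574882608118 [np.float64(0.1713), np.float64(0.1508), np.float64(0.1698), np.float64(0.1508)]
tray [0.52068853 0.18125698 0.025     ] [np.float64(0.2251), np.float64(0.1359), np.float64(0.2085), np.float64(0.1408)]
yaw 0.3762781047008273
case ((529.3056030273438, -169.59344482421875), (151.76913452148438, 175.87054443359375), 63.347434997558594)
tray ((519.0202026367188, 184.5882568359375), (222.32839965820312, 143.51475524902344), 22.456083297729492)
```

```bash
python3 - <<'E'
from h import *
from cell import readout
s=readout.observe();print(togo(s,[.531,-.171,.29],-.46))
E
```

```text
(array([-0.5512, -0.5393,  0.0022]), np.float64(-0.0058892092640949745), array([ 0.,  0., -1.]))
```

The rows are not in the units I measure in: shifts go in shares of 50 mm and turns go in shares of 2 rad. I convert before sending: -0.03 m is -0.6.

Emit:
step_hand --rows '[{"sx":-0.6, "sy":-0.6, "finger_gap":1}, {"sx":-0.6, "sy":-0.6, "finger_gap":1}, {"sx":-0.6, "sy":-0.6, "finger_gap":1}, {"sx":-0.6, "sy":-0.6, "finger_gap":1}, {"sx":-0.6, "sy":-0.6, "finger_gap":1}, {"sx":-0.6, "sy":-0.6, "finger_gap":1}, {"sx":-0.6, "sy":-0.6, "finger_gap":1}, {"sx":-0.6, "sy":-0.6, "finger_gap":1}, {"sx":-0.6, "sy":-0.6, "finger_gap":1}, {"sx":-0.6, "sy":-0.6, "finger_gap":1}]'

```text
clock: 1.9
position: [0.4143, 0.154, 0.2926]
ee_rot: [0.725, 3.056, 0.001]
force: [0.2, 0.7, 1.2]
width: 1.004
gripper_force: 0.0
```

Emit:
step_hand --rows '[{"sx":-0.6, "sy":-0.6, "finger_gap":1}, {"sx":-0.6, "sy":-0.6, "finger_gap":1}, {"sx":-0.6, "sy":-0.6, "finger_gap":1}, {"sx":-0.6, "sy":-0.6, "finger_gap":1}, {"sx":-0.6, "sy":-0.6, "finger_gap":1}, {"sx":-0.6, "sy":-0.6, "finger_gap":1}, {"sx":-0.6, "sy":-0.6, "finger_gap":1}, {"sx":-0.6, "sy":-0.6, "finger_gap":1}, {"finger_gap":1}, {"finger_gap":1}]'

```text
clock: 2.9
position: [0.5205, -0.1674, 0.292]
ee_rot: [-0.729, -3.056, 0.0]
force: [0.2, 0.7, -0.8]
width: 0.998
gripper_force: 0.0
```

```bash
python3 - <<'E'
from h import *
from cell import readout
s=readout.observe();print(togo(s,[.531,-.171,.25],-.46))
E
```

```text
(array([-0.011 ,  0.0016,  0.042 ]), np.float64(-0.008151444945951214), array([-0., -0., -1.]))
```

To row units: 0.03 m is 0.6, 0.025 m is 0.5, -0.008 rad / 2 = -0.004.

Emit:
step_hand --rows '[{"sx":-0.22, "sy":0.02, "sz":0.4, "turn":-0.004, "finger_gap":0.6}, {"sz":0.6, "finger_gap":0.5}, {"sz":0.5, "finger_gap":0.4}, {"sz":0.2, "finger_gap":0.4}, {"sz":0.18, "finger_gap":0.4}, {"finger_gap":0.4}, {"finger_gap":0.4}]' --force 20

```text
clock: 3.6
position: [0.5314, -0.1706, 0.1991]
ee_rot: [0.712, 3.058, 0.0]
force: [0.2, 0.6, 0.8]
width: 0.441
gripper_force: 0.0
```

```bash
python3 - <<'E'
from h import *
from cell import readout,cams
s=readout.observe();print(togo(s,[.531,-.171,.197],-.46))
p=cams.get_image('scene');cv2.imwrite('pics/s1.png',cv2.resize(p['image'][100:260,160:340],None,fx=3.6,fy=3.6,interpolation=cv2.INTER_CUBIC))
E
```

```text
(array([ 0.0001, -0.0006,  0.0021]), np.float64(0.002392842562435993), array([ 0.001, -0.   , -1.   ]))
```

View pics/s1.png

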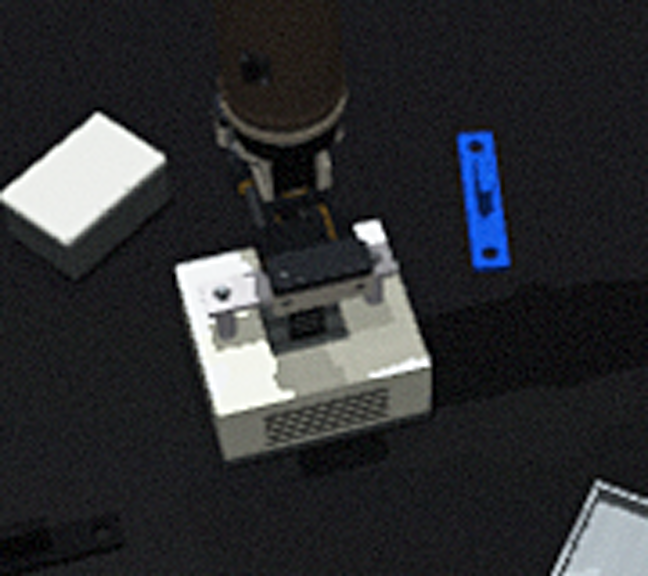

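The gripper sits mid-bar between the two peg pins (crop about (222,292) and (378,250)), with the fingers around the grip block. Closing now.

To row units: 0.002 m is 0.04.

Emit:
step_hand --rows '[{"sz":0.04, "finger_gap":0.3}, {"finger_gap":0.2}, {"finger_gap":0.0}, {"finger_gap":0.0}, {"finger_gap":0.0}, {"finger_gap":0.0}, {"finger_gap":0.0}]' --force 25

```text
clock: 4.35
position: [0.531, -0.1707, 0.1964]
ee_rot: [0.713, 3.059, 0.0]
force: [-1.4, 0.9, 3.5]
width: 0.13
gripper_force: 25.0
```

Emit:
step_hand --rows '[{"sz":-0.04, "finger_gap":0}, {"sz":-0.06, "finger_gap":0}, {"sz":-0.1, "finger_gap":0}, {"sz":-0.1, "finger_gap":0}, {"sz":-0.1, "finger_gap":0}, {"sz":-0.1, "finger_gap":0}, {"sz":-0.2, "finger_gap":0}, {"sz":-0.2, "finger_gap":0}, {"sz":-0.3, "finger_gap":0}, {"finger_gap":0}]'

```text
clock: 5.35
position: [0.5319, -0.1711, 0.2585]
ee_rot: [0.712, 3.056, 0.0]
force: [0.4, 0.1, -1.7]
width: 0.124
gripper_force: 25.0
```

```bash
python3 - <<'E'
from h import *
from cell import readout
s=readout.observe();print(togo(s,[.520,.183,.26],.385))
E
```

```text
(array([ 0.1673,  0.3124, -0.0017]), np.float64(-0.8430226681943496), array([ 0.004, -0.001, -1.   ]))
```

To row units: 0.04 m is 0.8, 0.03 m is 0.6.

Emit:
step_hand --rows '[{"sx":0.2, "sy":0.4, "finger_gap":0}, {"sx":0.4, "sy":0.8, "finger_gap":0}, {"sx":0.4, "sy":0.8, "finger_gap":0}, {"sx":0.4, "sy":0.8, "finger_gap":0}, {"sx":0.4, "sy":0.8, "finger_gap":0}, {"sx":0.4, "sy":0.8, "finger_gap":0}, {"sx":0.4, "sy":0.8, "finger_gap":0}, {"sx":0.4, "sy":0.6, "finger_gap":0}, {"sx":0.34, "sy":0.44, "finger_gap":0}, {"finger_gap":0}]'

```text
clock: 6.35
position: [0.5176, 0.1882, 0.2557]
ee_rot: [-0.702, -3.061, -0.003]
force: [0.1, 0.9, -1.1]
width: 0.129
gripper_force: 25.0
```

Emit:
step_hand --rows '[{"turn":-0.05, "finger_gap":0}, {"turn":-0.05, "finger_gap":0}, {"turn":-0.05, "finger_gap":0}, {"turn":-0.05, "finger_gap":0}, {"turn":-0.05, "finger_gap":0}, {"turn":-0.05, "finger_gap":0}, {"turn":-0.05, "finger_gap":0}, {"turn":-0.05, "finger_gap":0}, {"turn":-0.0215, "finger_gap":0}, {"finger_gap":0}]'

```text
clock: 7.35
position: [0.5191, 0.1821, 0.256]
ee_rot: [0.6, -3.083, 0.0]
force: [-0.2, 0.2, -1.5]
width: 0.126
gripper_force: 25.0
```

```bash
python3 - <<'E'
from h import *
from cell import readout,cams
s=readout.observe();print(togo(s,[.520,.183,.0845],.385),s['width'],s['gripper_force'])
for n in('top','scene'):
    p=cams.get_image(n);cv2.imwrite(f'pics/{n}2.png',p['image'])
E
```

```text
(array([-0.0012,  0.0005,  0.1715]), np.float64(-0.0003259158702628717), array([-0., -0., -1.])) 0.1262158810169399 24.998905956745148
```

View pics/scene2.png

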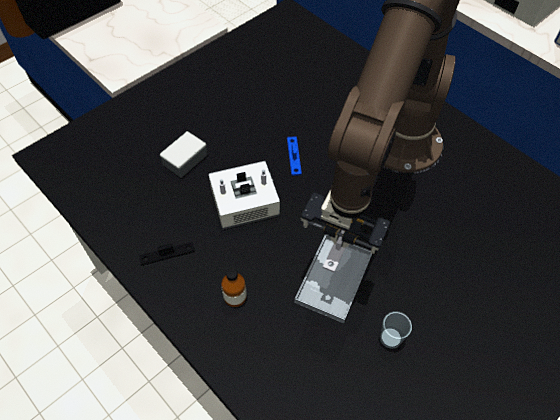

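The bar is held in line with the tray, above it (about (330,280)), and the unit's catches are now exposed at (243,182). Lowering the bar.

To row units: 0.03 m is 0.6, 0.025 m is 0.5.

Emit:
step_hand --rows '[{"sz":0.4, "finger_gap":0}, {"sz":0.6, "finger_gap":0}, {"sz":0.6, "finger_gap":0}, {"sz":0.6, "finger_gap":0}, {"sz":0.5, "finger_gap":0}, {"sz":0.3, "finger_gap":0}, {"sz":0.2, "finger_gap":0}, {"sz":0.1, "finger_gap":0}, {"finger_gap":0}, {"finger_gap":0}]'

```text
clock: 8.45
position: [0.5195, 0.1832, 0.0919]
ee_rot: [-0.601, 3.083, 0.0]
force: [-0.8, 0.3, -1.2]
width: 0.132
gripper_force: 25.0
```

Emit:
step_hand --rows '[{"sz":0.04, "finger_gap":0}, {"sz":0.04, "finger_gap":0}, {"sz":0.04, "finger_gap":0}, {"finger_gap":0}, {"finger_gap":0}]'

```text
clock: 8.95
position: [0.519, 0.183, 0.0852]
ee_rot: [0.601, -3.083, -0.0]
force: [-0.5, 0.8, -1.9]
width: 0.126
gripper_force: 25.0
```

To row units: 0.001 m is 0.02.

Emit:
step_hand --rows '[{"sz":0.02, "finger_gap":0}, {"sz":0.02, "finger_gap":0}, {"finger_gap":0}, {"finger_gap":0}]'

```text
clock: 9.35
position: [0.5191, 0.183, 0.0834]
ee_rot: [-0.601, 3.083, 0.0]
force: [-0.6, -0.2, 2.7]
width: 0.128
gripper_force: 25.0
```

Emit:
step_hand --rows '[{"sz":0.02, "finger_gap":0}, {"finger_gap":0}, {"finger_gap":0}]'

```text
clock: 9.65
position: [0.5191, 0.183, 0.0834]
ee_rot: [-0.601, 3.083, 0.001]
force: [-5.3, -1.9, 17.0]
width: 0.127
gripper_force: 25.0
```

To row units: -0.04 m is -0.8, -0.03 m is -0.6.

Emit:
step_hand --rows '[{"sz":-0.02, "finger_gap":0}, {"finger_gap":0}, {"finger_gap":0.2}, {"finger_gap":0.3}, {"finger_gap":0.45}, {"finger_gap":0.45}, {"sz":-0.1, "finger_gap":0.45}, {"sz":-0.4, "finger_gap":0.45}, {"sz":-0.6, "finger_gap":0.5}, {"sz":-0.8, "finger_gap":0.6}]' --force 25

```text
clock: 10.65
position: [0.5181, 0.1827, 0.1784]
ee_rot: [0.601, -3.081, 0.001]
force: [1.6, 0.2, -0.7]
width: 0.54
gripper_force: 0.0
```

Emit:
step_hand --rows '[{"sz":-0.8, "finger_gap":1}, {"sz":-0.8, "finger_gap":1}, {"sz":-0.4, "finger_gap":1}, {"turn":0.05, "finger_gap":1}, {"turn":0.05, "finger_gap":1}, {"turn":0.05, "finger_gap":1}, {"turn":0.05, "finger_gap":1}, {"turn":0.05, "finger_gap":1}, {"turn":0.05, "finger_gap":1}, {"turn":0.05, "finger_gap":1}]'

```text
clock: 11.65
position: [0.5189, 0.1829, 0.2786]
ee_rot: [0.499, 3.102, 0.0]
force: [0.1, 0.5, 1.0]
width: 1.0
gripper_force: 0.0
```

```bash
python3 - <<'E'
from h import *
from cell import readout,cams
s=readout.observe();print(togo(s,[.531,-.171,.26],-.46),s['width'])
E
```

```text
(array([-0.1225, -0.3323,  0.0185]), np.float64(0.1409618450666068), array([ 0.,  0., -1.])) 0.9995142106537793
```

```bash
python3 - <<'E'
from h import *
from cell import readout,cams,spotter
ps=[cams.get_image('top'),cams.get_image('scene')]
for p in ps:
    T=np.array(p['cam_to_world'])
    for d in spotter.boxes_of(p,'cassette')[:2]+spotter.boxes_of(p,'catch_left')[:2]: print(d['score'],(T[:3,:3]@d['centre']+T[:3,3]).round(4))
u=np.array([.5305,-.1708,0]);a=-.46;M=np.array([[np.cos(a),-np.sin(a),0],[np.sin(a),np.cos(a),0],[0,0,1]])
B=lambda a,b,z:np.array([[a,b,z],[a,-b,z],[-a,-b,z],[-a,b,z]])
out=[]
for p,(x,y) in zip(ps,[(305,170),(205,155)]):
    f=4.5;im=cv2.resize(p['image'][y:y+85,x:x+85],None,fx=f,fy=f,interpolation=cv2.INTER_CUBIC)
    for X,c in [(B(.085,.075,.075),(0,0,255)),(B(.013,.025,.113),(0,255,0))]:
        cv2.polylines(im,[np.int32(((proj(p,X@M.T+u)-[x,y]+.5)*f-.5)*8)],True,c,1,cv2.LINE_AA,3)
    for s in(.06,-.06):
        q=np.linspace(0,6.28,20);X=np.c_[s+.0045*np.cos(q),.0045*np.sin(q),0*q+.133]
        cv2.polylines(im,[np.int32(((proj(p,X@M.T+u)-[x,y]+.5)*f-.5)*8)],True,(255,0,255),1,cv2.LINE_AA,3)
    out.append(im)
cv2.imwrite('pics/c3.png',np.hstack(out))
cv2.imwrite('pics/tray3.png',cv2.resize(ps[1]['image'][220:340,270:390],None,fx=4,fy=4))
E
```

```text
0.72 [ 0.5291 -0.1694  0.0946]
0.69 [0.7384 0.0405 0.0957]
0.5 [ 0.5337 -0.1463  0.1119]
0.33 [ 0.5332 -0.1698  0.0727]
0.71 [ 0.5344 -0.1629  0.091 ]
0.68 [0.5287 0.1834 0.0072]
0.63 [ 0.5407 -0.1464  0.0984]
```

View pics/c3.png

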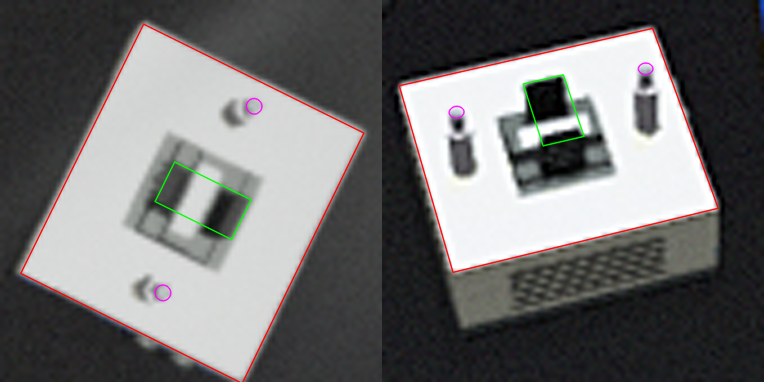

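View pics/tray3.png

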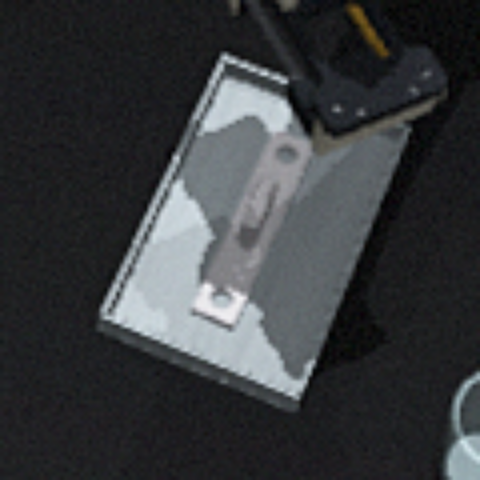

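The bar lies flat in the tray with its grip up (crop centre (255,225)). The projected case, pins and tabs overlay the unit well in both views. Next, the cassette.

To row units: -0.04 m is -0.8, -0.02 m is -0.4, 0.07 rad / 2 = 0.035.

Emit:
step_hand --rows '[{"sx":-0.2, "sy":-0.4, "turn":0.035, "finger_gap":1}, {"sx":-0.3, "sy":-0.8, "turn":0.035, "finger_gap":1}, {"sx":-0.3, "sy":-0.8, "finger_gap":1}, {"sx":-0.3, "sy":-0.8, "finger_gap":1}, {"sx":-0.3, "sy":-0.8, "finger_gap":1}, {"sx":-0.3, "sy":-0.8, "finger_gap":1}, {"sx":-0.3, "sy":-0.8, "finger_gap":1}, {"sx":-0.3, "sy":-0.8, "finger_gap":1}, {"sy":-0.4, "finger_gap":1}, {"finger_gap":1}]' --force 30

```text
clock: 12.95
position: [0.4859, -0.1595, 0.2785]
ee_rot: [0.72, 3.058, -0.002]
force: [0.2, -0.5, 0.5]
width: 0.998
gripper_force: 0.0
```

```bash
python3 - <<'E'
from h import *
from cell import readout,cams
s=readout.observe();print(togo(s,[.5305,-.1708,.2],-.46),s['width'])
E
```

```text
(array([-0.045 ,  0.0099,  0.0785]), np.float64(-0.0021816314982125995), array([-0.   , -0.001, -1.   ])) 0.9977552901587471
```

To row units: 0.03 m is 0.6, -0.025 m is -0.5.

Emit:
step_hand --rows '[{"sx":-0.5, "sy":0.1, "finger_gap":1}, {"sx":-0.4, "sy":0.1, "finger_gap":1}, {"sz":0.4, "finger_gap":1}, {"sz":0.6, "finger_gap":1}, {"sz":0.4, "finger_gap":1}, {"sz":0.16, "finger_gap":1}, {"finger_gap":1}, {"finger_gap":1}]' --force 30

```text
clock: 13.75
position: [0.5332, -0.1657, 0.2011]
ee_rot: [0.708, 3.06, 0.0]
force: [0.4, -0.5, 0.0]
width: 0.999
gripper_force: 0.0
```

```bash
python3 - <<'E'
from h import *
from cell import readout,cams
s=readout.observe();print(togo(s,[.5305,-.1708,.149],-.46),s['width'])
E
```

```text
(array([ 0.0002, -0.0058,  0.0521]), np.float64(0.005269413449695337), array([ 0.001, -0.   , -1.   ])) 0.9992439895632025
```

To row units: 0.02 m is 0.4, 0.01 m is 0.2, 0.005 rad / 2 = 0.0025.

Emit:
step_hand --rows '[{"sy":-0.12, "turn":0.0025, "finger_gap":1}, {"sz":0.4, "finger_gap":1}, {"sz":0.3, "finger_gap":1}, {"sz":0.2, "finger_gap":1}, {"sz":0.12, "finger_gap":1}, {"finger_gap":1}, {"finger_gap":1}]' --force 30

```text
clock: 14.45
position: [0.5303, -0.1713, 0.1498]
ee_rot: [0.716, 3.058, 0.0]
force: [0.0, 0.1, 0.6]
width: 1.0
gripper_force: 0.0
```

```bash
python3 - <<'E'
from h import *
from cell import readout,cams
s=readout.observe();print(togo(s,[.5305,-.1708,.149],-.46),s['force'])
E
```

```text
(array([0.    , 0.0005, 0.0008]), np.float64(5.8137419431725235e-05), array([ 0.001, -0.   , -1.   ])) [0.0266284  0.05519946 0.64886845]
```

To row units: 0.001 m is 0.02.

Emit:
step_hand --rows '[{"sz":0.02, "finger_gap":0.7}, {"finger_gap":0.6}, {"finger_gap":0.5}, {"finger_gap":0.4}, {"finger_gap":0.3}, {"finger_gap":0.0}, {"finger_gap":0.0}, {"finger_gap":0}, {"finger_gap":0}]' --force 30

```text
clock: 15.35
position: [0.5303, -0.1708, 0.1486]
ee_rot: [0.716, 3.059, 0.001]
force: [-0.6, 1.6, 3.2]
width: 0.354
gripper_force: 30.0
```

Emit:
step_hand --rows '[{"finger_gap":0}, {"finger_gap":0}, {"finger_gap":0}]'

```text
clock: 15.65
position: [0.5302, -0.1708, 0.1486]
ee_rot: [0.716, 3.059, 0.001]
force: [-0.6, 1.6, 5.3]
width: 0.354
gripper_force: 30.0
```

```bash
python3 - <<'E'
from h import *
from cell import readout,cams
ps=[cams.get_image('top'),cams.get_image('scene')]
print(readout.observe()['width'])
cv2.imwrite('pics/c4.png',np.hstack([cv2.resize(p['image'][y:y+85,x:x+85],None,fx=4.5,fy=4.5,interpolation=cv2.INTER_CUBIC) for p,(x,y) in zip(ps,[(305,170),(205,155)])]))
E
```

```text
0.35724429528563073
```

View pics/c4.png

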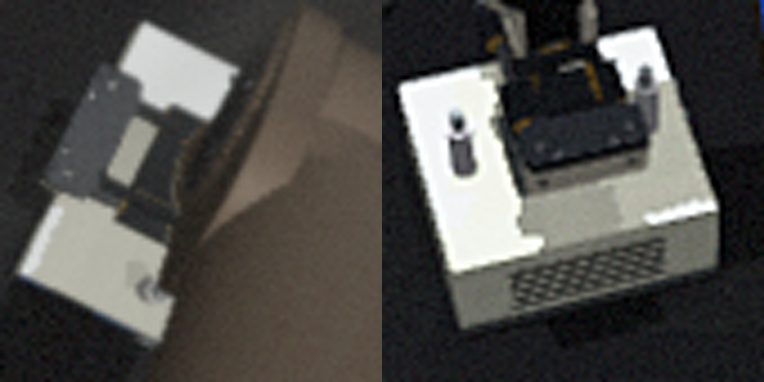

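The gripper covers the catches, so the pinch itself isn't visible. Lifting slowly while watching the force.

To row units: -0.002 m is -0.04.

Emit:
step_hand --rows '[{"sz":-0.04, "finger_gap":0}, {"sz":-0.04, "finger_gap":0}, {"finger_gap":0}, {"finger_gap":0}]'

```text
clock: 16.15
position: [0.5299, -0.1711, 0.1521]
ee_rot: [-0.716, -3.059, 0.0]
force: [-0.5, -0.4, -2.1]
width: 0.351
gripper_force: 30.0
```

To row units: -0.005 m is -0.1, -0.003 m is -0.06.

Emit:
step_hand --rows '[{"sz":-0.06, "finger_gap":0}, {"sz":-0.1, "finger_gap":0}, {"sz":-0.1, "finger_gap":0}, {"sz":-0.1, "finger_gap":0}, {"sz":-0.1, "finger_gap":0}, {"finger_gap":0}]'

```text
clock: 16.75
position: [0.5305, -0.1712, 0.1761]
ee_rot: [0.716, 3.057, 0.0]
force: [0.1, -1.0, -2.2]
width: 0.353
gripper_force: 30.0
```

Emit:
step_hand --rows '[{"sz":-0.16, "finger_gap":0}, {"sz":-0.16, "finger_gap":0}, {"sz":-0.16, "finger_gap":0}, {"sz":-0.16, "finger_gap":0}, {"sz":-0.16, "finger_gap":0}, {"sz":-0.16, "finger_gap":0}, {"sz":-0.16, "finger_gap":0}, {"finger_gap":0}]'

```text
clock: 17.55
position: [0.5305, -0.1713, 0.2325]
ee_rot: [0.716, 3.057, 0.0]
force: [0.7, 0.2, -2.1]
width: 0.353
gripper_force: 30.0
```

To row units: -0.01 m is -0.2, -0.008 m is -0.16.

Emit:
step_hand --rows '[{"sz":-0.2, "finger_gap":0}, {"sz":-0.2, "finger_gap":0}, {"sz":-0.2, "finger_gap":0}, {"sz":-0.2, "finger_gap":0}, {"sz":-0.2, "finger_gap":0}, {"sz":-0.2, "finger_gap":0}, {"sz":-0.16, "finger_gap":0}, {"finger_gap":0}, {"finger_gap":0}, {"finger_gap":0}]'

```text
clock: 18.55
position: [0.5297, -0.1709, 0.2987]
ee_rot: [-0.716, -3.058, -0.0]
force: [-0.2, 1.3, -2.2]
width: 0.352
gripper_force: 30.0
```

```bash
python3 - <<'E'
from h import *
from cell import cams
p=cams.get_image('scene');cv2.imwrite('pics/s5.png',cv2.resize(p['image'][90:350,140:440],None,fx=2.3,fy=2.3,interpolation=cv2.INTER_CUBIC))
E
```

```text
(no output)
```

View pics/s5.png

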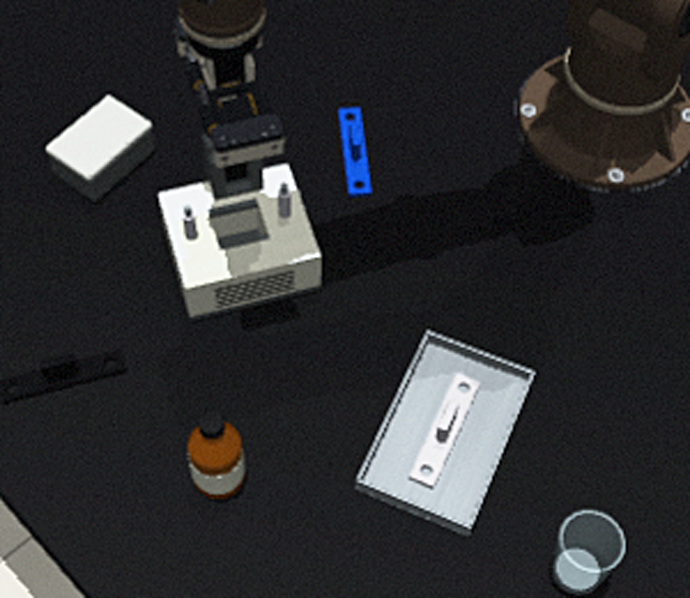

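The well (240,222) is empty and the cassette hangs upright under the gripper at (235,170). Its underside is about 8 cm above the unit, and the bar is flat in the tray at (445,430).

```bash
python3 -c "
from cell import workorder
print(workorder.sign_off())"
```

```text
the job is handed in; nothing more can be done
None
```

The job is handed in at about 19 s of the 61 s allowed: the transit bar lies flat, grip up, in the tray, and the cassette is held upright by its pinched catches about 8 cm above the unit.

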